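# Roll the tins one place forward in the wire tin rack

### The arm

A 6-joint arm with a two-finger parallel gripper is mounted at the origin on a cart in front of the work surface, level with it; the furniture and walls round the work are solid. World frame = base frame: x ahead of the robot, y to its left, z up, the work surface at z = 0. Lengths are in mm, angles in rad, forces in N, time in s.
With the tool pointing down it reaches from about 325 to 775 mm from the base axis. Payload 5.5 kg.
Tool frame: the origin (TCP) lies on the centre line of the jaws, within the pads' length; the fingertips stand bot.tip_extent ahead of it and the grasp point (between the pads) lies 8 mm behind it (bot.tip_extent is the distance from the TCP to the fingertips, in mm); z points along the fingers, y is the line along which they close (so a half turn about z gives the same grasp; the last joint's range is limited). The gripper opens to 88 mm and grips with 3 to 60 N. Pads are 20 mm wide; open, the fingers measure 115 mm over their backs; the gripper's body (75 mm by 178 mm) begins 61 mm behind the grasp point.
Start: joints at [1.076, 0.091, 1.231, -0, 1.82, -0.057], TCP at [254.375, 543.424, 233.631] pointing down, gripper open.
Joint ranges: [-2.87, 2.87], [-0.86, 2.18], [0.17, 2.46], [-1.51, 4.65], [0.06, 2.69], [-2.65, 2.65]. Speed limits (rad/s): [2.57, 2.57, 3.01, 3.14, 3.14, 3.14].

### API

Orientations are given as a rotation vector (axis times angle).
In Python, from workcell import state, read_camera, bot gives the robot as it stands.
- The arm moves only by the tool jog_arm, never from a script. Its argument "targets" is a list of rows, each an object with "angular": the turn, a rotation vector about the tool's x, y, z in units of 6 degrees (1.0 is 6 degrees), a list of three; "travel": the shift along the tool's x, y, z in units of 40 mm (1.0 is 40 mm), a list of three; "jaw": the finger opening in mm, from 0 to 87.8. In form: [{"angular": [wx, wy, wz], "travel": [tx, ty, tz], "jaw": jaw}, ...]. A call has 1 to 20 rows; each row is the pose to reach, as a shift and turn from the pose commanded when the call began, along the tool's axes at that moment; what a row does not reach only later rows make up. A row lasts 1/8 s, in which the tool goes at most 62.5 mm and 10.7 degrees, less where a joint would pass 70% of its speed; a pose out of reach is approached as far as the arm can. A call with a gripper value outside its range is refused whole. The fingers move at their own pace and stop on an object; "force" is the grip in N (left out, the last holds). Time passes only in rows, so rows that repeat a pose let the fingers close. It gives the time, the measured TCP pose, the force, the opening and the grip force at its end, in the units of the state.
- state(): the state, without advancing time (a new reading comes with each control period).
- read_camera(name): name is "side" or "top"; returns a dict with "image" (384x512x3 uint8, blue, green, red), "fx", "fy", "cx", "cy" (pixels), "world_to_cam" (4x4, takes a point from world to camera coordinates). Camera axes: x right, y down, z forward; pixel columns grow to the right and rows downward; lengths in mm; the calibration is good to about 2 mm. A picture is of the moment at which its call begins. There is no depth.
- bot.hand_in(): hands the job in; it is judged then, once.
The state is a dict: "clock": time; "joint_positions": joint angles; "dq": joint speeds; "joint_efforts": joint torques, N m; "tool_pos": TCP position; "eef_rot": TCP orientation; "force": force on the tool from outside, world axes, zero at the start; "ft_torque": the same for the moment, N m; "opening": finger opening in mm; "gripper_force": force on a finger pad.
Only numpy, scipy, OpenCV 4.12 (cv2) and the standard library are available. Lean on these libraries where they do the work, as an engineer would, in place of code of your own. Each camera call takes 0.05 s, during which the arm holds its last target. There are 200 camera calls.

### The job

The front place of the wire tin rack on the worktop is empty. With the fingertips, and without gripping or lifting anything, first roll the tin in the middle place forward (towards the robot's side) over the ridge so that it settles in the front place, then roll the tin behind it forward into the middle place, so that the back place is free for the new tin. One tin at a time, one place each; leave the rest of the worktop as it is.

Things in the scene. Friction and masses are not known exactly. Their poses are not given: they have to be found in the camera images.
- rack: Steel-wire tin rack, fixed, 275 mm long (x), 134 wide (y), 61 high. Origin: centre of its underside; z up, +x from its front end (the robot's side) to its back end. Two wave-bent wires along it make three hollows 85 mm apart, parted by two rounded ridges at rack x = -42.5 and +42.5 mm. A rim wire all round (top 61 mm up) keeps tins from leaving at the ends or sides (about 6 mm play).
- place_front (a point): Where a tin's centre lies when it rests in the front hollow: rack x = -85 mm, y = 0, 53 mm above the worktop; axes as the rack's. Empty at the start. A tin is cradled on both flanks and stays in its hollow until it is rolled over a ridge, on whose crest its axis is 61 mm up; past the crest it rolls down into the next hollow by itself and stays.
- place_middle (a point): The same for the middle hollow (rack x = 0).
- place_back (a point): The same for the back hollow (rack x = +85 mm), to be left empty.
- tin_a_centre (a point): Centre of the tin that starts in the middle hollow: a full food tin, 75.4 mm in diameter, 110 mm long, about 0.5 kg, lying on its side across the rack. Own z: along its axis; own y: straight up at the start, turns as it rolls (about 2.2 rad a place). Only 10 mm parts it from the tin behind, so fingers reach just its top (90 mm above the worktop) and upper flanks.
- tin_b_centre (a point): Centre of the like tin that starts in the back hollow; same size, pose and axes. A tin rolls when the finger goes along with its top as it turns; held against the rear flank only, it may jam against the ridge.
- tin_a: The tin of tin_a_centre; origin at the centre of its bottom end, 55 mm from its centre.
- tin_b: The tin of tin_b_centre; origin at the centre of its bottom end, 55 mm from its centre.
- new_tin: The new tin, standing upright on the worktop left of the rack, 75 mm in diameter, 110 mm high; origin at the centre of its underside. Leave it alone.
- honey_jar: Honey jar with a black lid, 63 mm in diameter, 94 mm high, standing left of the rack; origin at the centre of its underside. Leave it alone.
There are look-alikes about, which are no part of the job. What is shaped like the tin_a but turquoise or yellow is not meant.

How it is judged (in metres and radians):
On the way, in this order (a step that is already met when the one before it is completed fails the run):
1. the first tin has been rolled from the middle into the front place (horizontal distance between tin_a_centre and place_front below 0.015 m and height (world z) of tin_a_centre between 0.045 and 0.0585 m and angle between the z axis of tin_a_centre and the y axis of rack, either way round below 0.12 rad and angle between tin_a_centre's own y axis and vertical above 0.8 rad), for 0.2 s.
2. the tin behind it has been rolled into the middle place (horizontal distance between tin_b_centre and place_middle below 0.015 m and height (world z) of tin_b_centre between 0.045 and 0.0585 m and angle between the z axis of tin_b_centre and the y axis of rack, either way round below 0.12 rad and angle between tin_b_centre's own y axis and vertical above 0.8 rad), for 0.2 s.
At the end, for the whole second after the job is handed in: The first tin rests in the front hollow, the second in the middle one: centres within 15 mm of their places seen from above and 45 to 58 mm up, axes within 0.12 rad of square across the rack, each turned by rolling (own y axis 0.8 rad or more from upright), at rest (under 0.02 m/s) (all of step 1 and all of step 2 and linear speed of each of tin_a, tin_b below 0.02 m/s); the robot touches nothing.
It fails at once if first tin lifted off the rack (centre above 72 mm) (height (world z) of tin_a_centre above 0.072 m).
It fails at once if second tin lifted off the rack (centre above 72 mm) (height (world z) of tin_b_centre above 0.072 m).
It fails at once if the standing tin moved by more than 15 mm (distance of new_tin from where it was at the start of the episode above 0.015 m).
It fails at once if the honey jar moved by more than 15 mm (distance of honey_jar from where it was at the start of the episode above 0.015 m).
It also fails if it takes over 53 s, if anything falls off the work surface, if the arm or the gripper's body presses on something with over 40 N, if the wrist force passes 120 N, or if a joint passes its speed limit or range.

## Working session

There is one attempt and no reset: what is moved stays moved. The work goes in short steps, Python scripts to look and compute and a tool call to move; the robot and the scene stay as the last step left them, time stands still between calls to the robot, and variables do not carry over. Pictures are saved under pics/ and viewed, at most 10 in all, crops included, and the job is handed in when it is done.

Besides the shell and the picture viewer there is one more tool, called after ">>>" as name(argument=value, ...), one argument or row to a line, values as JSON. jog_arm: Moves the arm, as the interface text tells. Its arguments: {"type":"object","properties":{"targets":{"type":"array"},"force":{"type":"number"}},"required":["targets"]}

```bash
mkdir -p pics
python3 - <<'E'
from workcell import state, read_camera, bot
import cv2,numpy as np
for n in("top","side"):
    c=read_camera(n); cv2.imwrite(f"pics/{n}0.png",c["image"]); print(n,c["fx"],c["fy"],c["cx"],c["cy"],np.round(c["world_to_cam"],4).tolist())
s=state(); print(bot.tip_extent,s["clock"],s["tool_pos"],s["eef_rot"],s["opening"])
E
```

```text
top 392.65072864594026 392.65072864594026 251.39373249954355 194.9272427184824 [[0.0211, -0.9998, 0.0023, 84.4126], [-0.9977, -0.0212, -0.0649, 685.8323], [0.0649, -0.0009, -0.9979, 1130.1606], [0.0, 0.0, 0.0, 1.0]]
side 414.4507852997979 414.4507852997979 259.89046665183173 191.54596036106557 [[0.9903, -0.1373, -0.0236, -637.514], [-0.0956, -0.5464, -0.8321, 187.6273], [0.1013, 0.8262, -0.5542, 1246.8669], [0.0, 0.0, 0.0, 1.0]]
11.0 0.1 [254.24142969 543.21610325 232.64926269] [-6.82083923e-01 -3.06619925e+00  2.53223344e-03] 87.83619034784077
```

View pics/top0.png

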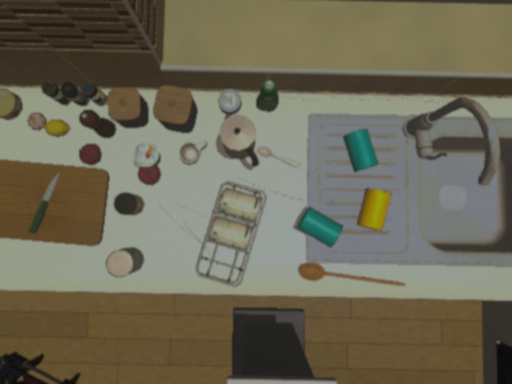

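View pics/side0.png

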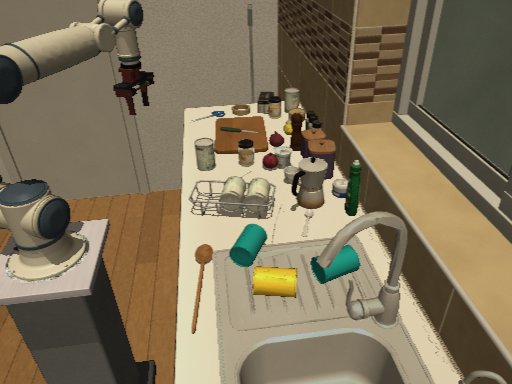

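The top view shows the rack at cols 197–265 and rows 181–285. Its white tins are at (232,234) in the middle and (240,205) at the back, and the front place at about (222,265) is empty. The turquoise tins at (361,150) and (320,227) and the yellow one at (375,210) are look-alikes on the drainer. The two white tins lying in the rack fit the description. I'll confirm this in an enlarged crop.

Run:
```python
import cv2
i=cv2.imread("pics/top0.png")[172:294,180:282]
j=cv2.imread("pics/side0.png")[165:227,180:285]
cv2.imwrite("pics/crop.png",cv2.resize(i,None,fx=4.9,fy=4.9,interpolation=cv2.INTER_CUBIC))
```

```text
(no output)
```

View pics/crop.png

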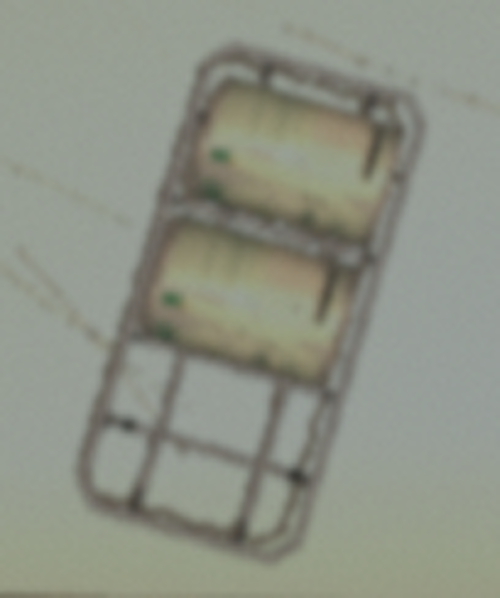

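The crop confirms it: two white tins lie across the rack in the middle (crop 246,302) and at the back (296,160), with the front hollow empty. Next I'll compute the rack pose from the rim lines.

```bash
cat > h.py <<'E'
import numpy as np
K=dict(top=(392.65,251.394,194.927,np.array([[0.0211,-0.9998,0.0023,84.4126],[-0.9977,-0.0212,-0.0649,685.8323],[0.0649,-0.0009,-0.9979,1130.1606]])),
side=(414.45,259.89,191.546,np.array([[0.9903,-0.1373,-0.0236,-637.514],[-0.0956,-0.5464,-0.8321,187.6273],[0.1013,0.8262,-0.5542,1246.8669]])))
def ray(n,u,v,z):
    f,cx,cy,M=K[n]; R,t=M[:,:3],M[:,3]; c=-R.T@t; d=R.T@np.array([(u-cx)/f,(v-cy)/f,1]); return c+d*(z-c[2])/d[2]
def proj(n,p):
    f,cx,cy,M=K[n]; q=M[:,:3]@np.array(p)+M[:,3]; return f*q[0]/q[2]+cx,f*q[1]/q[2]+cy
E
python3 - <<'E'
from h import *
cr=lambda x,y,z:ray("top",180+(x+.5)/4.9-.5,172+(y+.5)/4.9-.5,z)
L=lambda a,b:np.cross([*a,1],[*b,1])
X=lambda l,m:(lambda q:q[:2]/q[2])(np.cross(l,m))
back=L((235,45),(400,98));front=L((105,508),(265,558));left=L((198,80),(80,475));right=L((424,125),(305,535))
c=[X(front,left),X(front,right),X(back,right),X(back,left)]
P=np.array([cr(*q,58) for q in c]);print(np.round(P,1),P.mean(0))
print([np.linalg.norm(P[i]-P[(i+1)%4]) for i in range(4)])
ax=P[2]+P[3]-P[0]-P[1];th=np.arctan2(ax[1],ax[0]);print("yaw",th)
a=cr(246,304,65);b=cr(296,160,65);print("a",a,"b",b,np.linalg.norm(a-b),np.arctan2(*(b-a)[[1,0]]))
for n,p in(("new",ray("top",119,263,110)),("honey",ray("top",124,203,94))):print(n,p)
E
```

```text
[[458.  253.8  58. ]
 [421.4 125.6  58. ]
 [686.6  54.1  58. ]
 [724.8 181.9  58. ]] [572.68079984 153.8734346   58.        ]
[np.float64(133.38213891372047), np.float64(274.6546223439301), np.float64(133.33644407719348), np.float64(276.27721705682507)]
yaw -0.2633195961211174
a [570.95106463 157.24465066  65.        ] b [654.08149179 130.50451855  65.        ] 87.32526888089332 -0.31121237233561266
new [487.99163024 449.6704812  110.        ]
honey [649.60041167 448.23626805  94.        ]
```

Rack centre is (573,154) with yaw ≈ -0.27. The rim measures 133×275 mm, which matches the given size, and the tins lie 87 mm apart at z≈65. I'll move above the rear flank of tin_a with tool x along the rolling direction, keeping the fingers 40 mm apart so there are two contacts.

>>> jog_arm(
  targets=[
    {"angular": [0,0,-0.8],"travel": [-6,-2.65,0],"jaw": 40},
    {"angular": [0,0,-1.6],"travel": [-12.05,-5.32,0],"jaw": 40},
    {"angular": [0,0,-1.6],"travel": [-12.05,-5.32,0],"jaw": 40},
    {"angular": [0,0,-1.6],"travel": [-12.05,-5.32,0],"jaw": 40},
    {"angular": [0,0,-1.6],"travel": [-12.05,-5.32,0],"jaw": 40},
    {"angular": [0,0,-1.6],"travel": [-12.05,-5.32,0],"jaw": 40},
    {"angular": [0,0,-1.6],"travel": [-12.05,-5.32,0],"jaw": 40},
    {"angular": [0,0,-1.6],"travel": [-12.05,-5.32,0],"jaw": 40},
    {"angular": [0,0,-1.6],"travel": [-12.05,-5.32,0],"jaw": 40},
    {"angular": [0,0,-1.6],"travel": [-12.05,-5.32,0],"jaw": 40},
    {"angular": [0,0,-1.6],"travel": [-12.05,-5.32,0],"jaw": 40},
    {"angular": [0,0,-1.6],"travel": [-12.05,-5.32,1.2],"jaw": 40},
    {"angular": [0,0,-1.6],"travel": [-12.05,-5.32,2.4],"jaw": 40},
    {"angular": [0,0,-1.6],"travel": [-12.05,-5.32,2.4],"jaw": 40},
    {"angular": [0,0,-1.6],"travel": [-12.05,-5.32,2.4],"jaw": 40},
  ],
)

```text
clock: 1.98
tool_pos: [601.0, 147.4, 140.1]
eef_rot: [0.421, 3.111, 0.001]
force: [0.3, 1.1, 0.7]
opening: 40.0
gripper_force: 0.0
```

Run:
```python
from workcell import state, read_camera, bot
import cv2,numpy as np
from scipy.spatial.transform import Rotation as R
s=read_camera("side")["image"][130:250,150:310];t=read_camera("top")["image"][172:292,160:320]
cv2.imwrite("pics/two1.png",np.hstack([cv2.resize(x,None,fx=2.5 if 0 else 2.4,fy=2.4,interpolation=cv2.INTER_CUBIC) for x in(s,t)]))
s=state();print(s["tool_pos"],R.from_rotvec(s["eef_rot"]).as_matrix().round(3).tolist(),s["force"])
```

```text
[601.82877879 147.10136679 141.29970763] [[-0.964, 0.266, 0.005], [0.266, 0.964, 0.001], [-0.005, 0.002, -1.0]] [ 0.11511036 -0.72984085  0.39618692]
```

View pics/two1.png

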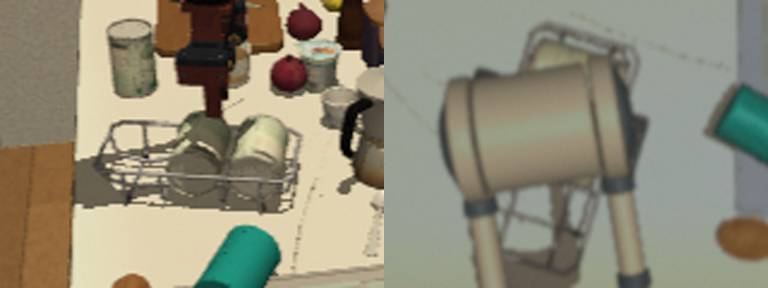

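The side crop shows the fingertips hovering over the rear flank of tin_a, at crop (213,115), clear of tin_b. Now I'll descend to a light touch.

>>> jog_arm(
  targets=[
    {"angular": [0,0,0],"travel": [0,0,0.5],"jaw": 40},
    {"angular": [0,0,0],"travel": [0,0,0.9],"jaw": 40},
    {"angular": [0,0,0],"travel": [0,0,0.95],"jaw": 40},
    {"angular": [0,0,0],"travel": [0,0,1.0],"jaw": 40},
    {"angular": [0,0,0],"travel": [0,0,1.0],"jaw": 40},
  ],
)

```text
clock: 2.7
tool_pos: [600.8, 146.3, 97.8]
eef_rot: [0.423, 3.113, 0.0]
force: [-0.5, -0.2, 0.8]
opening: 40.1
gripper_force: 0.0
```

>>> jog_arm(
  targets=[
    {"angular": [0,0,0],"travel": [0,0,0.05],"jaw": 40},
    {"angular": [0,0,0],"travel": [0,0,0.07],"jaw": 40},
    {"angular": [0,0,0],"travel": [0,0,0.07],"jaw": 40},
  ],
)

```text
clock: 3.08
tool_pos: [601.1, 146.4, 95.7]
eef_rot: [0.423, 3.112, 0.001]
force: [2.0, -0.1, 3.3]
opening: 40.3
gripper_force: 1.4
```

Contact came at z=95.7, against about 96.6 predicted. The force direction is about 31° off vertical, as expected. I'll roll along the computed no-slip path with a light press, first half.

>>> jog_arm(
  targets=[
    {"angular": [0,0,0],"travel": [0.06,0,0.03],"jaw": 40},
    {"angular": [0,0,0],"travel": [0.2,0,-0.02],"jaw": 40},
    {"angular": [0,0,0],"travel": [0.35,0,-0.09],"jaw": 40},
    {"angular": [0,0,0],"travel": [0.47,0,-0.13],"jaw": 40},
  ],
)

```text
clock: 3.58
tool_pos: [583.6, 151.3, 101.9]
eef_rot: [0.423, 3.109, 0.001]
force: [2.6, -0.4, 5.9]
opening: 39.8
gripper_force: 3.1
```

>>> jog_arm(
  targets=[
    {"angular": [0,0,0],"travel": [0.16,0,-0.03],"jaw": 40},
    {"angular": [0,0,0],"travel": [0.32,0,-0.06],"jaw": 40},
    {"angular": [0,0,0],"travel": [0.48,0,-0.09],"jaw": 40},
    {"angular": [0,0,0],"travel": [0.64,0,-0.1],"jaw": 40},
  ],
)

```text
clock: 4.08
tool_pos: [559.3, 158.1, 107.0]
eef_rot: [0.423, 3.107, 0.002]
force: [2.4, -2.2, 11.5]
opening: 40.3
gripper_force: 5.5
```

Run:
```python
from workcell import state, read_camera, bot
import cv2
cv2.imwrite("pics/s2.png",cv2.resize(read_camera("side")["image"][130:250,150:310],None,fx=4,fy=4,interpolation=cv2.INTER_CUBIC))
s=state();print(s["tool_pos"],s["force"])
```

```text
[558.75916    158.2824676  107.13660354] [ 2.45846498 -2.28498473  9.79789188]
```

View pics/s2.png

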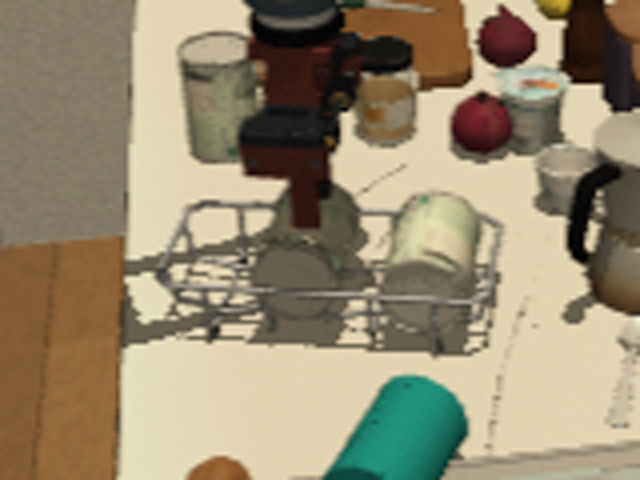

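The tin is rolling: the gap to tin_b has widened (tin_a at about (305,265) in the crop, tin_b at (430,260)) and it stays square. Next I go over the crest, then lift.

>>> jog_arm(
  targets=[
    {"angular": [0,0,0],"travel": [0.2,0,-0.02],"jaw": 40},
    {"angular": [0,0,0],"travel": [0.42,0,-0.04],"jaw": 40},
    {"angular": [0,0,0],"travel": [0.64,0,-0.05],"jaw": 40},
    {"angular": [0,0,0],"travel": [0.86,0,-0.05],"jaw": 40},
    {"angular": [0,0,0],"travel": [1.08,0,-0.05],"jaw": 40},
    {"angular": [0,0,0],"travel": [1.3,0,-0.05],"jaw": 40},
    {"angular": [0,0,0],"travel": [1.5,0,-0.1],"jaw": 40},
    {"angular": [0,0,0],"travel": [1.6,0,-0.8],"jaw": 40},
    {"angular": [0,0,0],"travel": [1.6,0,-1.5],"jaw": 40},
    {"angular": [0,0,0],"travel": [1.6,0,-1.5],"jaw": 40},
  ],
)

```text
clock: 5.38
tool_pos: [497.0, 175.6, 165.9]
eef_rot: [0.423, 3.11, 0.002]
force: [0.1, -0.9, -0.8]
opening: 39.8
gripper_force: 0.0
```

Run:
```python
from workcell import state, read_camera, bot
import cv2
cv2.imwrite("pics/s3.png",cv2.resize(read_camera("side")["image"][130:250,150:310],None,fx=4,fy=4,interpolation=cv2.INTER_CUBIC))
s=state();print(s["clock"],s["tool_pos"],s["force"])
```

```text
5.425 [496.39321    175.39309638 164.06234466] [-0.06617539  0.17961977 -0.72174354]
```

View pics/s3.png

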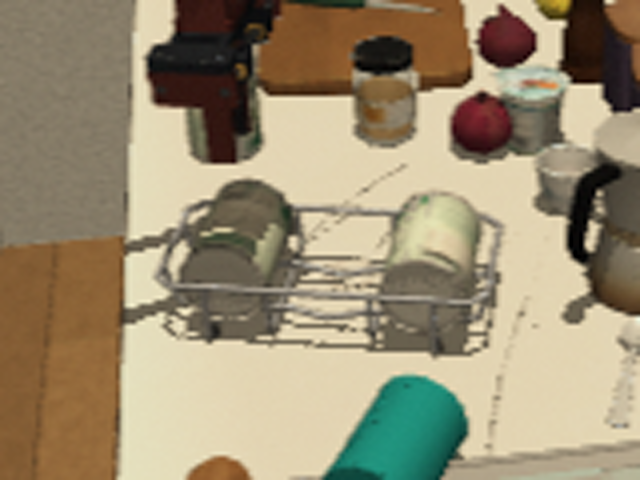

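Tin_a now rests in the front hollow (crop 240,255), square, and tin_b is still at the back. I'll go behind tin_b's top, 85 mm further back than for tin_a.

>>> jog_arm(
  targets=[
    {"angular": [0,0,0],"travel": [-1.5,0,0],"jaw": 40},
    {"angular": [0,0,0],"travel": [-3,0,0],"jaw": 40},
    {"angular": [0,0,0],"travel": [-4.4,0,0],"jaw": 40},
    {"angular": [0,0,0],"travel": [-4.83,0,0],"jaw": 40},
    {"angular": [0,0,0],"travel": [-4.83,0,0.1],"jaw": 40},
    {"angular": [0,0,0],"travel": [-4.83,0,0.9],"jaw": 40},
    {"angular": [0,0,0],"travel": [-4.83,0,1.5],"jaw": 40},
    {"angular": [0,0,0],"travel": [-4.83,0,1.63],"jaw": 40},
    {"angular": [0,0,0],"travel": [-4.83,0,1.63],"jaw": 40},
    {"angular": [0,0,0],"travel": [-4.83,0,1.69],"jaw": 40},
    {"angular": [0,0,0],"travel": [-4.83,0,1.73],"jaw": 40},
    {"angular": [0,0,0],"travel": [-4.83,0,1.73],"jaw": 40},
  ],
)

```text
clock: 6.92
tool_pos: [682.9, 123.8, 95.8]
eef_rot: [0.423, 3.111, 0.001]
force: [0.2, -0.8, 3.0]
opening: 40.0
gripper_force: 1.3
```

Contact matches the first tin (z 95.8, 3 N), so I'll use the same path.

>>> jog_arm(
  targets=[
    {"angular": [0,0,0],"travel": [0.06,0,0.03],"jaw": 40},
    {"angular": [0,0,0],"travel": [0.2,0,-0.02],"jaw": 40},
    {"angular": [0,0,0],"travel": [0.35,0,-0.09],"jaw": 40},
    {"angular": [0,0,0],"travel": [0.47,0,-0.13],"jaw": 40},
  ],
)

```text
clock: 7.42
tool_pos: [665.3, 128.7, 101.9]
eef_rot: [0.423, 3.109, 0.001]
force: [1.8, 0.1, 6.4]
opening: 40.1
gripper_force: 3.3
```

>>> jog_arm(
  targets=[
    {"angular": [0,0,0],"travel": [0.16,0,-0.03],"jaw": 40},
    {"angular": [0,0,0],"travel": [0.32,0,-0.06],"jaw": 40},
    {"angular": [0,0,0],"travel": [0.48,0,-0.09],"jaw": 40},
    {"angular": [0,0,0],"travel": [0.64,0,-0.1],"jaw": 40},
  ],
)

```text
clock: 7.92
tool_pos: [640.9, 135.5, 107.1]
eef_rot: [0.423, 3.108, 0.002]
force: [1.5, -1.0, 10.4]
opening: 40.1
gripper_force: 5.3
```

>>> jog_arm(
  targets=[
    {"angular": [0,0,0],"travel": [0.2,0,-0.02],"jaw": 40},
    {"angular": [0,0,0],"travel": [0.42,0,-0.04],"jaw": 40},
    {"angular": [0,0,0],"travel": [0.64,0,-0.05],"jaw": 40},
    {"angular": [0,0,0],"travel": [0.86,0,-0.05],"jaw": 40},
    {"angular": [0,0,0],"travel": [1.08,0,-0.05],"jaw": 40},
    {"angular": [0,0,0],"travel": [1.3,0,-0.05],"jaw": 40},
    {"angular": [0,0,0],"travel": [1.5,0,-0.1],"jaw": 40},
    {"angular": [0,0,0],"travel": [1.6,0,-0.8],"jaw": 40},
    {"angular": [0,0,0],"travel": [1.6,0,-2],"jaw": 40},
    {"angular": [0,0,0],"travel": [1.6,0,-3],"jaw": 40},
    {"angular": [0,0,0],"travel": [1.6,0,-3],"jaw": 40},
    {"angular": [0,0,0],"travel": [1.6,0,-3],"jaw": 40},
    {"angular": [0,0,0],"travel": [1.6,0,-3],"jaw": 40},
    {"angular": [0,0,0],"travel": [1.6,0,-3],"jaw": 40},
    {"angular": [0,0,0],"travel": [1.6,0,-3],"jaw": 40},
    {"angular": [0,0,0],"travel": [1.6,0,-3],"jaw": 40},
  ],
)

```text
clock: 9.93
tool_pos: [577.9, 152.6, 223.8]
eef_rot: [-0.423, -3.113, 0.0]
force: [-0.2, 0.2, -0.2]
opening: 39.9
gripper_force: 0.0
```

Run:
```python
from workcell import state, read_camera, bot
import cv2
cv2.imwrite("pics/s4.png",cv2.resize(read_camera("side")["image"][130:250,150:310],None,fx=4,fy=4,interpolation=cv2.INTER_CUBIC))
s=state();print(s["clock"],s["tool_pos"],s["force"])
```

```text
9.975 [577.95248618 152.65607257 223.95896194] [-0.121655   -0.25316685  0.94551736]
```

View pics/s4.png

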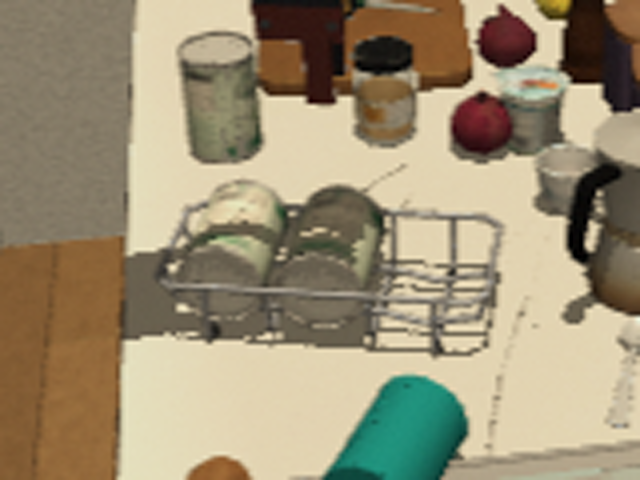

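The tins are in the front (crop 230,250) and middle (crop 328,255) places, both square. The back place is empty, and the new tin and the jar haven't moved.

```bash
python3 -c "
from workcell import bot
print(bot.hand_in())"
```

```text
the job is handed in; nothing more can be done
None
```

The job is handed in at about 10 s on the robot clock: the last picture shows the first tin in the front place, the second in the middle, the back place empty, and the new tin and jar unmoved; the hand-in returned no verdict.

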